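Register the ink-cap rack in the tray corner

ROBOT

A 6-joint arm with a two-finger parallel gripper is mounted at the origin on the work surface. World frame = base frame: x ahead of the robot, y to its left, z up, the work surface at z = 0. Lengths are in m, angles in degrees, forces in N, time in s.
With the tool pointing down it reaches from about 0.3 to 0.85 m from the base axis. Payload 5.4 kg.
Tool frame: the origin (TCP) lies on the centre line of the jaws, within the pads' length; the fingertips stand 25 mm ahead of it and the grasp point (between the pads) lies 6 mm ahead of it; z points along the fingers, x is the direction in which the jaws open and shut, and the axes are right-handed (so a half turn about z gives the same grasp; the last joint's range is limited). The gripper opens to 85 mm and grips with 20 to 120 N. Pads are 22 mm wide; open, the fingers measure 114 mm over their backs; the gripper's body (76 mm by 85 mm) begins 54 mm behind the grasp point. The pads swing forward as they close: fully open they stand 13 mm farther back than shut.
Start: joints at [61.702, 9.076, 91.501, -0, 79.423, -12.038], TCP at [0.161, 0.552, 0.256] pointing down, gripper open.
Joint ranges: [-166.64, 166.64], [-54.1, 131.32], [10.49, 154.53], [-73.88, 253.88], [9.74, 151.15], [-171.62, 171.62]. Speed limits (degrees/s): [147.25, 147.25, 180, 180, 180, 180].

INTERFACE

Orientations are given as [roll, pitch, yaw] about the fixed x, y, z axes, in that order (R = Rz(yaw) Ry(pitch) Rx(roll)).
In Python, from plant import readout, imaging, ctrl gives the robot as it stands.
- The arm moves only by the tool send_rows, never from a script. Its argument "increments" is a list of rows, each an object of numbers: "hand": the finger opening in mm, from 0 to 85.4; "tx", "ty", "tz": the shift along the tool's x, y, z in mm; "roll": the turn about the tool's z in rad. A call has exactly 10 rows; each row is the pose to reach, as a shift and turn from the pose commanded when the call began, along the tool's axes at that moment; what a row does not reach only later rows make up. A row lasts 1/10 s, in which the tool goes at most 50 mm and 8.59 degrees, less where a joint would pass 70% of its speed; a pose out of reach is approached as far as the arm can. A call with a gripper value outside its range is refused whole. The fingers move at their own pace and stop on an object; "grip_force" is the grip in N (left out, the last holds). Time passes only in rows, so rows that repeat a pose let the fingers close, or fill a call up. It gives the time, the measured TCP pose, the force and the opening at its end, in the units of the state.
- readout.sense(): the state, without advancing time (a new reading comes with each control period).
- imaging.camera(name): name is "scene" or "top" or "wrist"; returns a dict with "frame" (400x640x3 uint8, red, green, blue), "K" (3x3 intrinsics, pixels), "cam_to_world" (4x4, takes a point from camera to world coordinates); the wrist camera has in their place "mount" (4x4, takes a point from camera to tool coordinates, whose origin is the TCP and whose axes are the tool frame's). Camera axes: x right, y up, looking along -z (the intrinsics and any distortion apply to the point x, -y, -z); pixel columns grow to the right and rows downward; lengths in m; the calibration is good to about 2 mm. A picture is of the moment at which its call begins: read the wrist's pose just before it. There is no depth.
- ctrl.hand_in(): hands the job in, once; it reports no verdict.
The state is a dict: "time_s": time; "q": joint angles; "joint_vel": joint speeds; "effort": joint torques, N m; "ee_pos": TCP position; "ee_rot": TCP orientation; "force": force on the tool from outside, world axes, zero at the start; "torque": the same for the moment, N m; "finger_gap": finger opening in m.
Only numpy, scipy, OpenCV 4.12 (cv2) and the standard library are available. Lean on these libraries where they do the work, as an engineer would, in place of code of your own. Each camera call takes 0.05 s, during which the arm holds its last target. There are 200 camera calls.

TASK

Set up the tattoo station: slide the long five-cap rack across the tray until one long side lies against the tray's long far stop and its end is against the short stop on the robot's left, snug in the corner. Keep the rack flat on the tray all the way (slide it, do not lift it), and do not move the square rack or the rinse cup.

Things in the scene. Friction and masses are not known exactly. Their poses are not given: they have to be found in the camera images.
- tray: Fixed ribbed cream tray, top 8 mm above table, with two aluminium stops in an L. Origin: inner corner of the L, at table height; x away from robot, y left (yawed up to 20 deg). Far stop: face at x=0, y 0 to -425 mm. Left stop: face at y=0, x 0 to -106. Both 14 mm thick, tops 26 mm above table. Plate: x -265 to 25, y -440 to 30 mm, no rim.
- long_rack: Loose aluminium bar 54 (x) by 150 (y) by 22 mm high, 0.25-0.5 kg, five empty white caps in a row on top (31 mm high with them). Origin: centre of underside. Lies on the tray, right or left of the square rack, turned up to 15 deg from the tray. Home: centre at x=-27, y=-75 mm in the tray frame, either end left.
- square_rack: Bystander on the tray: aluminium block 66 by 66 by 22 mm with four empty white caps in a square (31 mm high with them). Origin: centre of underside. Left or right of the long rack, at least 80 mm clear of the far stop.
- rinse_cup: Bystander: an empty white plastic cup, 64 mm across the rim, 50 mm high, on the tray's near left corner. Origin at the centre of its underside.
There are look-alikes about, which are no part of the job. Several things have the shape of the long_rack; the one meant has the colours described above.

How it is judged:
By the outcome, as a careful person would: the job done as asked, in the order asked, and still so for the second after the job is handed in, with the robot touching nothing.
It also fails if it takes over 48 s, if anything falls off the work surface, if the arm or the gripper's body presses on something with over 40 N, if the wrist force passes 120 N, or if a joint passes its speed limit or range.

## Working session

There is one attempt and no reset: what is moved stays moved. The work goes in short steps, Python scripts to look and compute and a tool call to move; the robot and the scene stay as the last step left them, time stands still between calls to the robot, and variables do not carry over. Pictures are saved under pics/ and viewed, about 8 in all and at most 12, crops included, and the job is handed in when it is done.

Besides the shell and the picture viewer there is one more tool, called after "Call:" by a JSON object that holds its "method" and its "body". send_rows: Moves the arm, as the interface text tells. Its arguments: {"type":"object","properties":{"increments":{"type":"array"},"grip_force":{"type":"number"}},"required":["increments"]}

```bash
ls; mkdir -p pics; cat > h.py <<'E'
import numpy as np, cv2
from plant import readout, imaging, ctrl
from scipy.spatial.transform import Rotation as R
def grab(name):
    s=readout.sense(); c=imaging.camera(name); c['s']=s
    if 'mount' in c:
        T=np.eye(4);T[:3,:3]=R.from_euler('xyz',s['ee_rot'],degrees=True).as_matrix();T[:3,3]=s['ee_pos']
        c['cam_to_world']=T@np.array(c['mount'])
    return c
def save(c,f): cv2.imwrite(f,c['frame'][...,::-1])
def px2w(c,px,z):
    T=np.array(c['cam_to_world']);K=np.array(c['K']);out=[]
    for u,v in px:
        d=np.linalg.inv(K)@[u,v,1]; d=T[:3,:3]@[d[0],-d[1],-d[2]]
        out.append(T[:3,3]+d*(z-T[2,3])/d[2])
    return np.array(out)
def w2px(c,P):
    T=np.linalg.inv(c['cam_to_world']);p=np.atleast_2d(P)@T[:3,:3].T+T[:3,3]
    q=np.c_[p[:,0],-p[:,1],-p[:,2]]@np.array(c['K']).T
    return q[:,:2]/q[:,2:]
E
python3 - <<'E'
from h import *
for n in('top','scene'):
    c=grab(n);save(c,f'pics/{n}0.png');print([k for k in c]);print(c['K'],c['cam_to_world'])
    np.save(f'{n}0.npy',c,allow_pickle=True)
print(c['s'])
E
```

```text
pics
['frame', 'K', 'cam_to_world', 's']
[[459.11855384   0.         326.49248445]
 [  0.         459.11855384 199.83239422]
 [  0.           0.           1.        ]] [[ 0.12539105  0.96913797 -0.21224673  0.33598887]
 [-0.9920988   0.12337751 -0.02275879 -0.02566172]
 [ 0.00413007  0.21342348  0.97695105  0.97059846]
 [ 0.          0.          0.          1.        ]]
['frame', 'K', 'cam_to_world', 's']
[[480.36512252   0.         316.45743709]
 [  0.         480.36512252 199.91424151]
 [  0.           0.           1.        ]] [[ 0.519672   -0.73995738  0.42708792  0.94877961]
 [ 0.8542282   0.44103695 -0.27528275 -0.2888836 ]
 [ 0.01533595  0.50788728  0.86128701  0.85898317]
 [ 0.          0.          0.          1.        ]]
{'time_s': 0.05, 'q': array([ 6.17010986e+01,  9.11203539e+00,  9.15735818e+01,  2.11290335e-03,
        7.94227484e+01, -1.20380020e+01]), 'joint_vel': array([-0.03471216, -0.19246599, -0.18283618, -0.02416775, -0.12702807,
       -0.02952581]), 'effort': array([ 3.39225130e-05, -3.97324955e+01, -3.32671738e+01, -1.02337076e-04,
        4.01192810e-03,  1.47937112e-05]), 'ee_pos': array([0.16074766, 0.55149149, 0.25531057]), 'ee_rot': array([-1.79975369e+02,  1.05549544e-01,  7.37387335e+01]), 'force': array([-0.50014194, -0.73921386, -0.83358955]), 'torque': array([-0.03393924, -0.00675911, -0.00061152]), 'finger_gap': 0.08550669690156454}
```

View pics/top0.png

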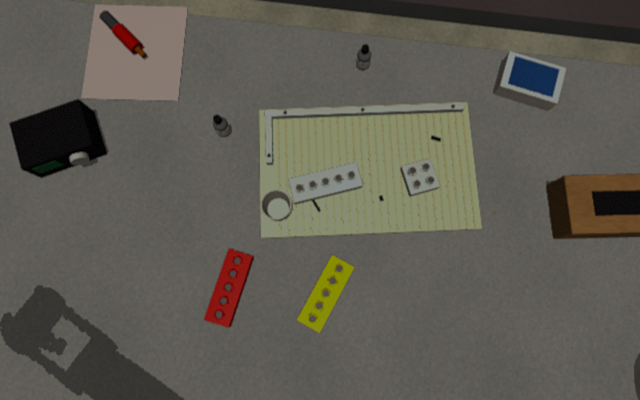

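View pics/scene0.png

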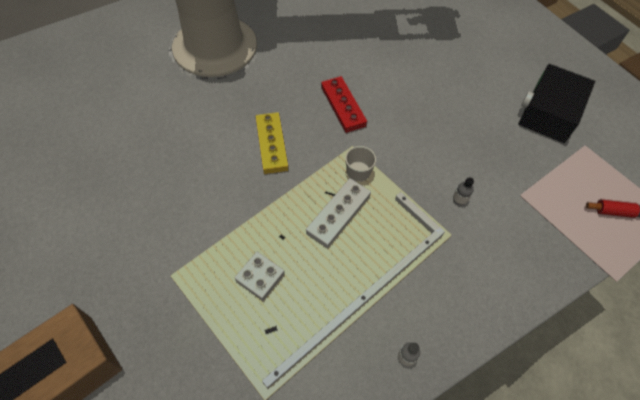

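Candidates in the top view are the red bar (229,288), the yellow bar (326,294), the aluminium five-cap bar on the tray (325,183) and the square rack (420,177). The description fits the aluminium bar at (325,183). The rinse cup (277,206) sits close to its left end. Next is a close crop to check that choice.

```bash
python3 - <<'E'
from h import *
c=np.load('top0.npy',allow_pickle=True)
i=cv2.imread('pics/top0.png')[95:245,250:490]
cv2.imwrite('pics/crop1.png',cv2.convertScaleAbs(cv2.resize(i,None,fx=3.3,fy=3.3,interpolation=cv2.INTER_CUBIC),alpha=1.3))
E
```

```text
(no output)
```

View pics/crop1.png

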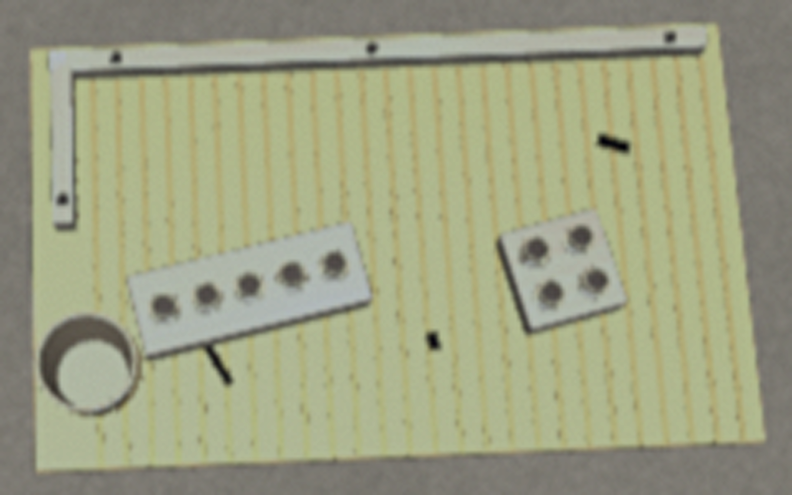

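The crop confirms a bare aluminium bar with five white caps, its top corners at crop (128,275), (350,222), (371,298) and (144,350). The tray corners are at (30,48), (717,25), (766,440) and (37,471).

```bash
cat > m.py <<'E'
from h import *
c=np.load('top0.npy',allow_pickle=True).item()
f=lambda p:np.array(p)/3.3+[249.65,94.65]
P=px2w(c,f([(30,48),(717,25),(766,440),(37,471)]),.008)[:,:2]
L=np.array([(25,30),(25,-440),(-265,-440),(-265,30)])/1e3
def fit(L,P):
    a,b=L.mean(0),P.mean(0);A=L-a;B=P-b
    t=np.arctan2((A[:,0]*B[:,1]-A[:,1]*B[:,0]).sum(),(A*B).sum())
    M=np.array([[np.cos(t),-np.sin(t)],[np.sin(t),np.cos(t)]]);o=b-M@a
    return t,M,o,np.round((L@M.T+o-P)*1e3,1)
t,M,o,r=fit(L,P);print('tray',np.degrees(t),o,r.tolist())
S=px2w(c,f([(75,74),(704,53),(75,229)]),.017)[:,:2]
print('stop',((S-o)@M*1e3).round(1).tolist())
Q=px2w(c,f([(128,275),(350,222),(371,298),(144,350)]),.030)[:,:2]
tr,Mr,orr,r=fit(np.array([(27,75),(27,-75),(-27,-75),(-27,75)])/1e3,Q)
print('rack',np.degrees(tr),orr,r.tolist(),'in tray',((orr-o)@M*1e3).round(1))
Q=px2w(c,f([(499,239),(594,209),(627,299),(531,330)]),.030)[:,:2]
print('sq',((Q-o)@M*1e3).round(0).tolist())
C=px2w(c,f([(88,364)]),.058)[0,:2];print('cup',C,((C-o)@M*1e3).round(0))
print('home',M@[-.027,-.075]+o)
E
python3 m.py
```

```text
tray 9.60831812046798 [0.71262458 0.13984123] [[0.0, 0.1], [2.2, -0.9], [-1.3, -0.7], [-1.0, 1.4]]
stop [[1.1, -1.3], [-0.8, -424.7], [-107.1, 0.6]]
rack 20.81532671099843 [0.57976257 0.00441035] [[1.2, 2.0], [1.2, -0.8], [-0.6, -1.0], [-1.8, -0.1]] in tray [-153.6 -111.4]
sq [[-129.0, -274.0], [-111.0, -337.0], [-172.0, -353.0], [-190.0, -290.0]]
cup [0.51084994 0.09524388] [-206.  -10.]
home [0.69852173 0.06138672]
```

```bash
cat >> h.py <<'E'
th=np.radians(9.608);Mt=np.array([[np.cos(th),-np.sin(th)],[np.sin(th),np.cos(th)]]);ot=np.array([.7126,.1398])
def go(xt,yt,z,yaw_t):
    """target tool pose in tray frame mm; yaw of rack (tray frame,deg) to align with -> increments"""
    s=readout.sense();p=np.r_[Mt@[xt/1e3,yt/1e3]+ot,z/1e3]
    A=R.from_euler('xyz',s['ee_rot'],degrees=True).as_matrix()
    y=s['ee_rot'][2]
    print('shift mm',(A.T@(p-s['ee_pos'])*1e3).round(1),'roll',np.radians(-(90+9.608+yaw_t-y)).round(3))
    where()
def where():
    s=readout.sense();e=(s['ee_pos'][:2]-ot)@Mt*1e3
    print('tray',e.round(1),'z',round(s['ee_pos'][2]*1e3,1),'yaw_t',round(s['ee_rot'][2]-99.608,2),'F',s['force'].round(1),'gap',s['finger_gap'],'t',s['time_s'])
E
python3 - <<'E'
from h import *
a=np.radians(11.2);go(-153.6-50*np.cos(a),-111.4-50*np.sin(a),130,11.2)
E
```

```text
shift mm [-437.9  515.6  125.9] roll -0.647
tray [-475.4  498. ] z 255.4 yaw_t -25.87 F [ 0.9  0.1 -0.7] gap 0.08479521993200446 t 0.1
```

Call:
{"method": "send_rows", "body": {"increments": [{"hand": 50,"tx": -438,"ty": 516,"tz": 60,"roll": -0.647},{"hand": 50,"tx": -438,"ty": 516,"tz": 60,"roll": -0.647},{"hand": 50,"tx": -438,"ty": 516,"tz": 60,"roll": -0.647},{"hand": 50,"tx": -438,"ty": 516,"tz": 60,"roll": -0.647},{"hand": 50,"tx": -438,"ty": 516,"tz": 60,"roll": -0.647},{"hand": 50,"tx": -438,"ty": 516,"tz": 60,"roll": -0.647},{"hand": 50,"tx": -438,"ty": 516,"tz": 60,"roll": -0.647},{"hand": 50,"tx": -438,"ty": 516,"tz": 60,"roll": -0.647},{"hand": 50,"tx": -438,"ty": 516,"tz": 60,"roll": -0.647},{"hand": 50,"tx": -438,"ty": 516,"tz": 60,"roll": -0.647}]}}

```text
time_s: 1.1
ee_pos: [0.426, 0.1499, 0.2136]
ee_rot: [180.0, -0.0, 110.8]
force: [1.1, 0.4, -0.7]
finger_gap: 0.05
```

```bash
python3 - <<'E'
from h import *
a=np.radians(11.2);go(-153.6-50*np.cos(a),-111.4-50*np.sin(a),130,11.2)
E
```

```text
shift mm [-190.7   42.1   83.5] roll -0.0
tray [-280.9   57.8] z 213.6 yaw_t 11.19 F [ 1.1  0.4 -0.7] gap 0.05000168218926801 t 1.1
```

Call:
{"method": "send_rows", "body": {"increments": [{"hand": 50,"tx": -191,"ty": 42,"tz": 83,"roll": 0},{"hand": 50,"tx": -191,"ty": 42,"tz": 83,"roll": 0},{"hand": 50,"tx": -191,"ty": 42,"tz": 83,"roll": 0},{"hand": 50,"tx": -191,"ty": 42,"tz": 83,"roll": 0},{"hand": 50,"tx": -191,"ty": 42,"tz": 83,"roll": 0},{"hand": 50,"tx": -191,"ty": 42,"tz": 83,"roll": 0},{"hand": 50,"tx": -191,"ty": 42,"tz": 83,"roll": 0},{"hand": 50,"tx": -191,"ty": 42,"tz": 83,"roll": 0},{"hand": 50,"tx": -191,"ty": 42,"tz": 83,"roll": 0},{"hand": 50,"tx": -191,"ty": 42,"tz": 83,"roll": 0}]}}

```text
time_s: 2.1
ee_pos: [0.5325, -0.011, 0.1315]
ee_rot: [180.0, 0.0, 110.9]
force: [-0.3, -0.5, 0.1]
finger_gap: 0.0501
```

```bash
python3 - <<'E'
from h import *
where()
c=grab('wrist');save(c,'pics/w1.png');np.save('w1.npy',c,allow_pickle=True)
# predicted rack top corners
a=np.radians(11.2);Ma=np.array([[np.cos(a),-np.sin(a)],[np.sin(a),np.cos(a)]])
q=np.array([(27,75),(27,-75),(-27,-75),(-27,75)])@Ma.T+[-153.6,-111.4]
print(w2px(c,np.c_[q/1e3@Mt.T+ot,np.full(4,.030)]).round(0).tolist())
E
```

```text
tray [-202.7 -118.6] z 131.5 yaw_t 11.28 F [-0.3 -0.5  0.1] gap 0.050071137466227406 t 2.1
[[411.0, 300.0], [223.0, 300.0], [217.0, 237.0], [417.0, 237.0]]
```

View pics/w1.png

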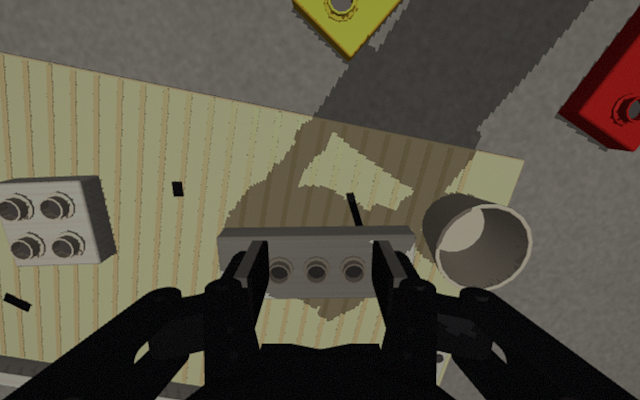

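The wrist view agrees with the prediction to a few pixels: rack near edge from (218,237) to (414,236), cup rim starting at column 425. I'll descend behind the rack and push it with both fingertips.

Call:
{"method": "send_rows", "body": {"increments": [{"hand": 50,"tz": 20},{"hand": 50,"tz": 45},{"hand": 50,"tz": 65},{"hand": 50,"tz": 78},{"hand": 50,"tz": 86},{"hand": 50,"tz": 91},{"hand": 50,"tz": 91},{"hand": 50,"tz": 91},{"hand": 50,"tz": 91},{"hand": 50,"tz": 91}]}}

```text
invalid input at $.increments[0]: expected keys hand, tx, ty, tz, roll
```

```bash
python3 - <<'E'
from h import *
go(-125,-100,40,3); go(-70,-85,40,0)
E
```

```text
shift mm [ 3.3 79.8 91.4] roll 0.144
tray [-202.7 -118.8] z 131.4 yaw_t 11.27 F [-0.3 -0.7  0. ] gap 0.04960682788637874 t 2.15
shift mm [  7.3 136.7  91.5] roll 0.197
tray [-202.7 -118.8] z 131.4 yaw_t 11.27 F [-0.3 -0.7  0. ] gap 0.04960682788637874 t 2.15
```

Call:
{"method": "send_rows", "body": {"increments": [{"hand": 50,"tx": 0,"ty": 0,"tz": 20,"roll": 0},{"hand": 50,"tx": 0,"ty": 0,"tz": 45,"roll": 0},{"hand": 50,"tx": 0,"ty": 0,"tz": 65,"roll": 0},{"hand": 50,"tx": 0,"ty": 0,"tz": 78,"roll": 0},{"hand": 50,"tx": 0,"ty": 0,"tz": 86,"roll": 0},{"hand": 50,"tx": 0,"ty": 0,"tz": 91,"roll": 0},{"hand": 50,"tx": 0,"ty": 2,"tz": 91,"roll": 0},{"hand": 50,"tx": 0,"ty": 5,"tz": 91,"roll": 0},{"hand": 50,"tx": 0,"ty": 8,"tz": 91,"roll": 0},{"hand": 50,"tx": 0,"ty": 11,"tz": 91,"roll": 0}]}}

```text
time_s: 3.15
ee_pos: [0.5432, -0.008, 0.0405]
ee_rot: [-180.0, 0.0, 110.8]
force: [-4.4, -2.3, 4.5]
finger_gap: 0.0503
```

Call:
{"method": "send_rows", "body": {"increments": [{"hand": 50,"tx": 0,"ty": 3,"tz": 0,"roll": 0.005},{"hand": 50,"tx": 0,"ty": 8,"tz": 0,"roll": 0.015},{"hand": 50,"tx": 0,"ty": 13,"tz": 0,"roll": 0.03},{"hand": 50,"tx": 1,"ty": 18,"tz": 0,"roll": 0.045},{"hand": 50,"tx": 1,"ty": 23,"tz": 0,"roll": 0.06},{"hand": 50,"tx": 2,"ty": 28,"tz": 0,"roll": 0.075},{"hand": 50,"tx": 2,"ty": 33,"tz": 0,"roll": 0.09},{"hand": 50,"tx": 3,"ty": 38,"tz": 0,"roll": 0.105},{"hand": 50,"tx": 3,"ty": 43,"tz": 0,"roll": 0.12},{"hand": 50,"tx": 3,"ty": 48,"tz": 0,"roll": 0.135}]}}

```text
time_s: 4.15
ee_pos: [0.5869, 0.0122, 0.0399]
ee_rot: [-180.0, -0.0, 103.0]
force: [-4.8, -0.7, 3.7]
finger_gap: 0.0499
```

```bash
python3 - <<'E'
from h import *
where()
c=grab('top');i=c['frame'][95:245,250:490,::-1]
cv2.imwrite('pics/crop2.png',cv2.convertScaleAbs(cv2.resize(i,None,fx=3.3,fy=3.3,interpolation=cv2.INTER_CUBIC),alpha=1.3))
go(-85,-90,40,0)
E
```

```text
tray [-145.2 -104.9] z 39.9 yaw_t 3.4 F [-4.8 -0.7  3.7] gap 0.0499073369872406 t 4.15
shift mm [11.3 60.   0.1] roll 0.059
tray [-144.2 -104.8] z 40.0 yaw_t 3.36 F [-0.9 -0.3  0.2] gap 0.04993302226378404 t 4.2
```

View pics/crop2.png

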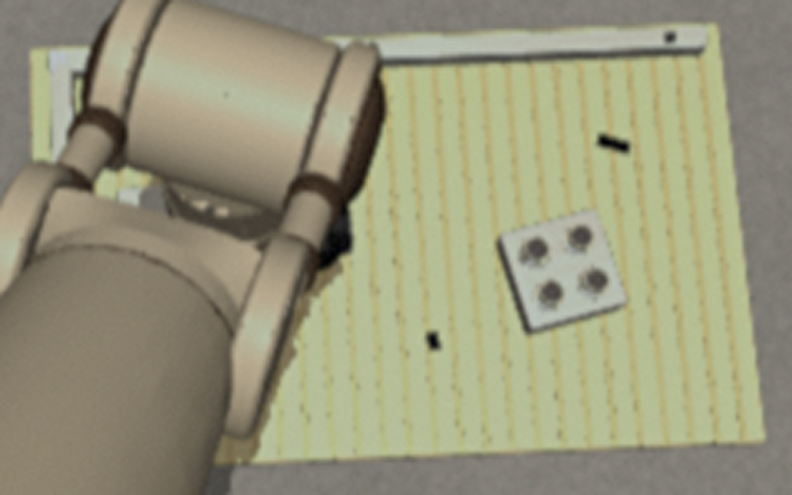

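The top view is blocked by the arm, but the rack's left end shows near crop (140,205), ahead of the hand, and the square rack hasn't moved. I'll keep pushing and then check with the scene camera.

Call:
{"method": "send_rows", "body": {"increments": [{"hand": 50,"tx": 1,"ty": 4,"tz": 0,"roll": 0.01},{"hand": 50,"tx": 2,"ty": 10,"tz": 0,"roll": 0.02},{"hand": 50,"tx": 3,"ty": 16,"tz": 0,"roll": 0.03},{"hand": 50,"tx": 4,"ty": 22,"tz": 0,"roll": 0.04},{"hand": 50,"tx": 5,"ty": 29,"tz": 0,"roll": 0.05},{"hand": 50,"tx": 7,"ty": 36,"tz": 0,"roll": 0.06},{"hand": 50,"tx": 8,"ty": 43,"tz": 0,"roll": 0.06},{"hand": 50,"tx": 9,"ty": 49,"tz": 0,"roll": 0.06},{"hand": 50,"tx": 10,"ty": 55,"tz": 0,"roll": 0.06},{"hand": 50,"tx": 10,"ty": 58,"tz": 0,"roll": 0.06}]}}

```text
time_s: 5.2
ee_pos: [0.6415, 0.0351, 0.0398]
ee_rot: [180.0, -0.0, 99.7]
force: [-2.9, -0.5, 1.4]
finger_gap: 0.05
```

```bash
python3 - <<'E'
from h import *
where()
c=grab('scene');np.save('s2.npy',c,allow_pickle=True);i=c['frame'][130:390,170:490,::-1]
cv2.imwrite('pics/s2.png',cv2.convertScaleAbs(cv2.resize(i,None,fx=2.3,fy=2.3,interpolation=cv2.INTER_CUBIC),alpha=1.3))
E
```

```text
tray [-87.6 -91.3] z 39.8 yaw_t 0.04 F [-2.9 -0.5  1.4] gap 0.0499891495207857 t 5.2
```

View pics/s2.png

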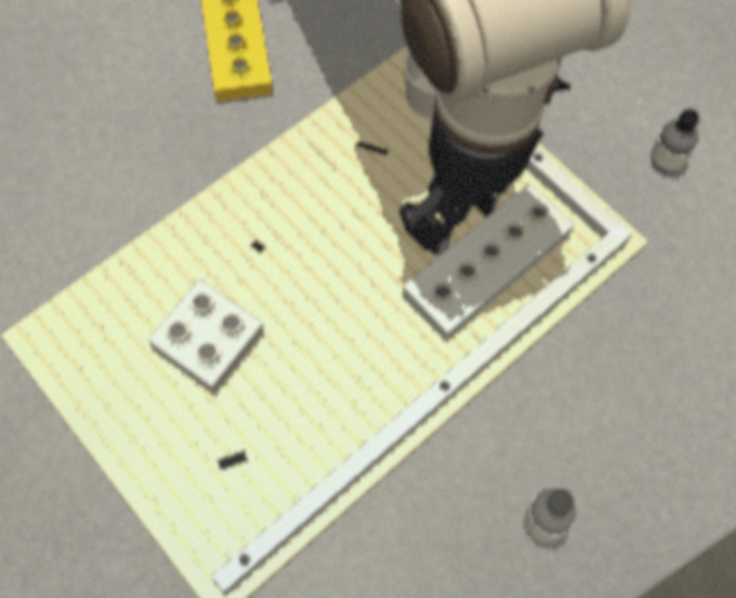

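The rack lies nearly parallel to the far stop, with corners at right-near (407,287), right-far (446,327) and left-far (571,229). The far gap is still open. I'll measure it.

```bash
python3 - <<'E'
from h import *
c=np.load('s2.npy',allow_pickle=True).item()
f=lambda p:np.array(p)/2.3+[169.7,129.7]
print(((px2w(c,f([(407,287),(446,327),(571,229)]),.030)[:,:2]-ot)@Mt*1e3).round(1))
print('stop top corners',((px2w(c,f([(214,577),(606,238)]),.026)[:,:2]-ot)@Mt*1e3).round(1))
where()
E
```

```text
[[ -73.  -167. ]
 [ -27.  -166.9]
 [ -22.1  -25.5]]
stop top corners [[   1.9 -424. ]
 [   2.2   -7.1]]
tray [-87.4 -91.4] z 40.0 yaw_t 0.04 F [-0.7 -0.4  0.6] gap 0.04962010219452267 t 5.25
```

Call:
{"method": "send_rows", "body": {"increments": [{"hand": 50,"tx": 2,"ty": 3,"tz": 0,"roll": 0},{"hand": 50,"tx": 4,"ty": 7,"tz": 0,"roll": 0},{"hand": 50,"tx": 6,"ty": 11,"tz": 0,"roll": 0},{"hand": 50,"tx": 8,"ty": 15,"tz": 0,"roll": 0},{"hand": 50,"tx": 9,"ty": 17,"tz": 0,"roll": 0},{"hand": 50,"tx": 9,"ty": 18,"tz": 0,"roll": 0},{"hand": 50,"tx": 9,"ty": 19,"tz": 0,"roll": 0},{"hand": 50,"tx": 9,"ty": 20,"tz": 0,"roll": 0},{"hand": 50,"tx": 9,"ty": 21,"tz": 0,"roll": 0},{"hand": 50,"tx": 9,"ty": 21,"tz": 0,"roll": 0}]}}

```text
time_s: 6.25
ee_pos: [0.6602, 0.0472, 0.0399]
ee_rot: [180.0, -0.0, 99.6]
force: [-2.9, -0.2, 1.5]
finger_gap: 0.0501
```

Call:
{"method": "send_rows", "body": {"increments": [{"hand": 50,"tx": 0,"ty": 0.3,"tz": 0,"roll": 0},{"hand": 50,"tx": 0,"ty": 0.6,"tz": 0,"roll": 0},{"hand": 50,"tx": 0,"ty": 0.9,"tz": 0,"roll": 0},{"hand": 50,"tx": 0,"ty": 1.2,"tz": 0,"roll": 0},{"hand": 50,"tx": 0,"ty": 1.5,"tz": 0,"roll": 0},{"hand": 50,"tx": 0,"ty": 1.8,"tz": 0,"roll": 0},{"hand": 50,"tx": 0,"ty": 2,"tz": 0,"roll": 0},{"hand": 50,"tx": 0,"ty": 2,"tz": 0,"roll": 0},{"hand": 50,"tx": 0,"ty": 2,"tz": 0,"roll": 0},{"hand": 50,"tx": 0,"ty": 2,"tz": 0,"roll": 0}]}}

```text
time_s: 7.25
ee_pos: [0.6621, 0.0474, 0.0399]
ee_rot: [180.0, 0.0, 99.6]
force: [-3.9, -0.6, 3.3]
finger_gap: 0.0499
```

```bash
python3 -c "
from h import *
where()"
```

```text
tray [-65.2 -82.6] z 39.9 yaw_t 0.03 F [-3.9 -0.6  3.3] gap 0.04989812603949294 t 7.25
```

Call:
{"method": "send_rows", "body": {"increments": [{"hand": 50,"tx": 0,"ty": 0.3,"tz": 0,"roll": 0},{"hand": 50,"tx": 0,"ty": 0.6,"tz": 0,"roll": 0},{"hand": 50,"tx": 0,"ty": 0.9,"tz": 0,"roll": 0},{"hand": 50,"tx": 0,"ty": 1.2,"tz": 0,"roll": 0},{"hand": 50,"tx": 0,"ty": 1.5,"tz": 0,"roll": 0},{"hand": 50,"tx": 0,"ty": 1.8,"tz": 0,"roll": 0},{"hand": 50,"tx": 0,"ty": 2,"tz": 0,"roll": 0},{"hand": 50,"tx": 0,"ty": 2,"tz": 0,"roll": 0},{"hand": 50,"tx": 0,"ty": 2,"tz": 0,"roll": 0},{"hand": 50,"tx": 0,"ty": 2,"tz": 0,"roll": 0}]}}

```text
time_s: 8.25
ee_pos: [0.6626, 0.0475, 0.0399]
ee_rot: [-179.8, -0.0, 99.6]
force: [-9.8, -2.6, 8.2]
finger_gap: 0.05
```

```bash
python3 - <<'E'
from h import *
where()
c=grab('scene');np.save('s3.npy',c,allow_pickle=True);i=c['frame'][190:290,320:480,::-1]
cv2.imwrite('pics/s3.png',cv2.convertScaleAbs(cv2.resize(i,None,fx=5,fy=5,interpolation=cv2.INTER_CUBIC),alpha=1.4))
E
```

```text
tray [-64.7 -82.6] z 39.9 yaw_t 0.04 F [-9.8 -2.6  8.2] gap 0.05000610047440649 t 8.25
```

View pics/s3.png

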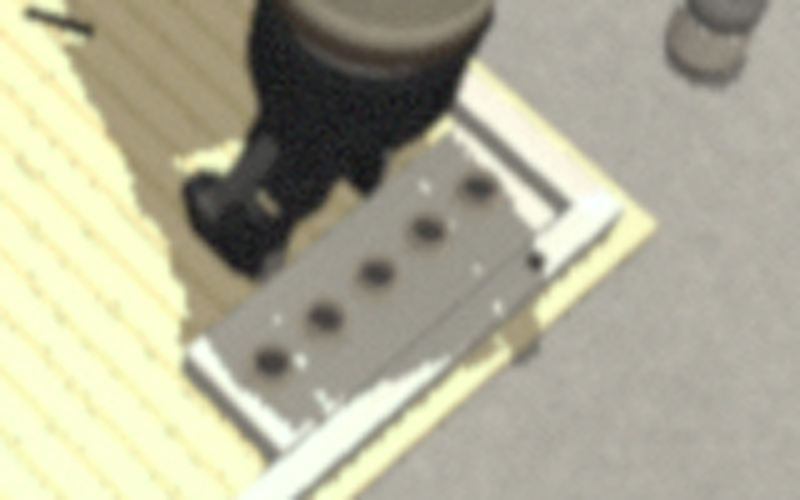

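The rack's long side meets the far stop: force rose to 10 N and motion stopped, with no gap along the seam from (290,440) to (540,255). A small gap remains at the left stop.

```bash
python3 - <<'E'
from h import *
c=np.load('s3.npy',allow_pickle=True).item()
f=lambda p:np.array(p)/5+[319.6,189.6]
print(((px2w(c,f([(189,352),(283,445),(545,228)]),.030)[:,:2]-ot)@Mt*1e3).round(1))
print(((px2w(c,f([(565,207)]),.026)[:,:2]-ot)@Mt*1e3).round(1))
E
```

```text
[[-5.170e+01 -1.594e+02]
 [-2.500e+00 -1.585e+02]
 [ 1.000e-01 -1.930e+01]]
[[-1.8 -4.4]]
```

Call:
{"method": "send_rows", "body": {"increments": [{"hand": 50,"tx": 0,"ty": -10,"tz": 0,"roll": 0},{"hand": 50,"tx": 0,"ty": -22,"tz": 0,"roll": 0},{"hand": 50,"tx": 0,"ty": -25,"tz": -5,"roll": 0},{"hand": 50,"tx": 0,"ty": -25,"tz": -30,"roll": 0},{"hand": 40,"tx": 0,"ty": -25,"tz": -60,"roll": 0},{"hand": 20,"tx": -20,"ty": -20,"tz": -65,"roll": 0},{"hand": 0,"tx": -50,"ty": 0,"tz": -65,"roll": 0},{"hand": 0,"tx": -85,"ty": 20,"tz": -65,"roll": 0},{"hand": 0,"tx": -115,"ty": 34,"tz": -65,"roll": 0},{"hand": 0,"tx": -120,"ty": 36,"tz": -65,"roll": 0}]}}

```text
time_s: 9.3
ee_pos: [0.7218, -0.0692, 0.1046]
ee_rot: [179.8, 0.1, 99.4]
force: [-0.1, 0.5, 0.4]
finger_gap: -0.0003
```

```bash
python3 - <<'E'
from h import *
where(); go(-27,-202,40,0)
c=grab('wrist');save(c,'pics/w2.png');np.save('w2.npy',c,allow_pickle=True)
print(w2px(c,[list(Mt@[-.027,-.202]+ot)+[.015],list(Mt@[-.054,-.150]+ot)+[.030]]))
E
```

```text
tray [ -25.8 -207.6] z 104.6 yaw_t -0.18 F [-0.1  0.5  0.4] gap -0.0003477013650588381 t 9.3
shift mm [ 5.7 -1.4 64.6] roll -0.003
tray [ -25.8 -207.6] z 104.6 yaw_t -0.18 F [-0.1  0.5  0.4] gap -0.0003477013650588381 t 9.3
[[328.72245822 211.51611216]
 [413.0958957  177.76305239]]
```

View pics/w2.png

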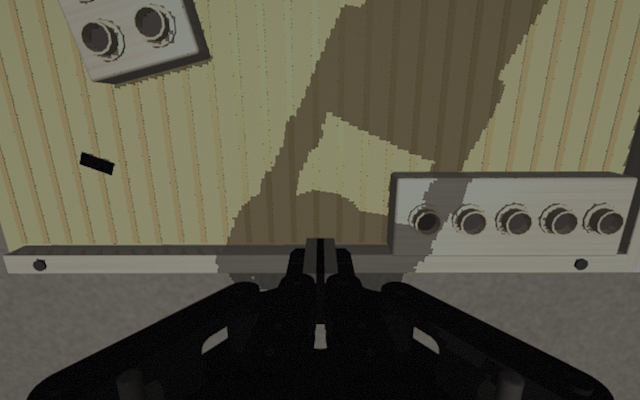

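The wrist view shows the rack parallel and flush along the far stop. Its right end is at column 397 against column 413 for home, so about 10 mm remain. Next I descend to the right of it and push left with closed fingers.

Call:
{"method": "send_rows", "body": {"increments": [{"hand": 0,"tx": 0,"ty": -1,"tz": 20,"roll": 0},{"hand": 0,"tx": 0,"ty": -1,"tz": 45,"roll": 0},{"hand": 0,"tx": 0,"ty": -1,"tz": 60,"roll": 0},{"hand": 0,"tx": 0,"ty": -1,"tz": 64,"roll": 0},{"hand": 0,"tx": 0,"ty": -1,"tz": 64,"roll": 0},{"hand": 0,"tx": 5,"ty": -1,"tz": 64,"roll": 0},{"hand": 0,"tx": 11,"ty": -1,"tz": 64,"roll": 0},{"hand": 0,"tx": 17,"ty": -1,"tz": 64,"roll": 0},{"hand": 0,"tx": 21,"ty": -1,"tz": 64,"roll": 0},{"hand": 0,"tx": 24,"ty": -1,"tz": 64,"roll": 0}]}}

```text
time_s: 10.35
ee_pos: [0.7146, -0.0403, 0.0412]
ee_rot: [180.0, 0.0, 99.7]
force: [0.1, -0.4, -0.4]
finger_gap: 0.0001
```

```bash
python3 -c "
from h import *
where()"
```

```text
tray [ -28.  -177.9] z 41.2 yaw_t 0.06 F [ 0.1 -0.4 -0.4] gap 8.921186347261392e-05 t 10.35
```

Call:
{"method": "send_rows", "body": {"increments": [{"hand": 0,"tx": 1,"ty": 0,"tz": 0,"roll": 0},{"hand": 0,"tx": 2,"ty": 0,"tz": 0,"roll": 0},{"hand": 0,"tx": 3,"ty": 0,"tz": 0,"roll": 0},{"hand": 0,"tx": 4.5,"ty": 0,"tz": 0,"roll": 0},{"hand": 0,"tx": 6,"ty": 0,"tz": 0,"roll": 0},{"hand": 0,"tx": 7.5,"ty": 0,"tz": 0,"roll": 0},{"hand": 0,"tx": 9,"ty": 0,"tz": 0,"roll": 0},{"hand": 0,"tx": 10,"ty": 0,"tz": 0,"roll": 0},{"hand": 0,"tx": 11,"ty": 0,"tz": 0,"roll": 0},{"hand": 0,"tx": 11,"ty": 0,"tz": 0,"roll": 0}]}}

```text
time_s: 11.35
ee_pos: [0.7127, -0.03, 0.0409]
ee_rot: [-180.0, -0.0, 99.6]
force: [-0.2, -1.3, -0.5]
finger_gap: 0.0
```

Call:
{"method": "send_rows", "body": {"increments": [{"hand": 0,"tx": 0.3,"ty": 0,"tz": 0,"roll": 0},{"hand": 0,"tx": 0.6,"ty": 0,"tz": 0,"roll": 0},{"hand": 0,"tx": 0.9,"ty": 0,"tz": 0,"roll": 0},{"hand": 0,"tx": 1.2,"ty": 0,"tz": 0,"roll": 0},{"hand": 0,"tx": 1.5,"ty": 0,"tz": 0,"roll": 0},{"hand": 0,"tx": 1.8,"ty": 0,"tz": 0,"roll": 0},{"hand": 0,"tx": 2,"ty": 0,"tz": 0,"roll": 0},{"hand": 0,"tx": 2,"ty": 0,"tz": 0,"roll": 0},{"hand": 0,"tx": 2,"ty": 0,"tz": 0,"roll": 0},{"hand": 0,"tx": 2,"ty": 0,"tz": 0,"roll": 0}]}}

```text
time_s: 12.35
ee_pos: [0.7124, -0.0281, 0.0409]
ee_rot: [-180.0, -0.0, 99.6]
force: [0.8, -1.7, -0.7]
finger_gap: 0.0004
```

```bash
python3 -c "
from h import *
where()"
```

```text
tray [ -28.2 -165.5] z 40.9 yaw_t 0.03 F [ 0.8 -1.7 -0.7] gap 0.0003637409275316448 t 12.35
```

Contact is light (1.7 N) and the rack is still sliding, so I'll keep going in small steps.

Call:
{"method": "send_rows", "body": {"increments": [{"hand": 0,"tx": 0.3,"ty": 0,"tz": 0,"roll": 0},{"hand": 0,"tx": 0.6,"ty": 0,"tz": 0,"roll": 0},{"hand": 0,"tx": 0.9,"ty": 0,"tz": 0,"roll": 0},{"hand": 0,"tx": 1.2,"ty": 0,"tz": 0,"roll": 0},{"hand": 0,"tx": 1.5,"ty": 0,"tz": 0,"roll": 0},{"hand": 0,"tx": 1.8,"ty": 0,"tz": 0,"roll": 0},{"hand": 0,"tx": 2.1,"ty": 0,"tz": 0,"roll": 0},{"hand": 0,"tx": 2.4,"ty": 0,"tz": 0,"roll": 0},{"hand": 0,"tx": 2.5,"ty": 0,"tz": 0,"roll": 0},{"hand": 0,"tx": 2.5,"ty": 0,"tz": 0,"roll": 0}]}}

```text
time_s: 13.35
ee_pos: [0.7121, -0.0262, 0.0409]
ee_rot: [180.0, 0.0, 99.6]
force: [1.0, -4.1, -1.8]
finger_gap: 0.0003
```

Call:
{"method": "send_rows", "body": {"increments": [{"hand": 0,"tx": 0.3,"ty": 0,"tz": 0,"roll": 0},{"hand": 0,"tx": 0.6,"ty": 0,"tz": 0,"roll": 0},{"hand": 0,"tx": 0.9,"ty": 0,"tz": 0,"roll": 0},{"hand": 0,"tx": 1.2,"ty": 0,"tz": 0,"roll": 0},{"hand": 0,"tx": 1.5,"ty": 0,"tz": 0,"roll": 0},{"hand": 0,"tx": 1.5,"ty": 0,"tz": 0,"roll": 0},{"hand": 0,"tx": 1.5,"ty": 0,"tz": 0,"roll": 0},{"hand": 0,"tx": 1.5,"ty": 0,"tz": 0,"roll": 0},{"hand": 0,"tx": 1.5,"ty": 0,"tz": 0,"roll": 0},{"hand": 0,"tx": 1.5,"ty": 0,"tz": 0,"roll": 0}]}}

```text
time_s: 14.35
ee_pos: [0.7121, -0.026, 0.0411]
ee_rot: [180.0, 0.2, 99.6]
force: [0.5, -8.8, -2.0]
finger_gap: 0.0001
```

```bash
python3 -c "
from h import *
where()"
```

```text
tray [ -28.2 -163.4] z 41.1 yaw_t 0.01 F [ 0.5 -8.8 -2. ] gap 6.541945466872256e-05 t 14.35
```

Blocked at 9 N, so the end is against the left stop. I'll back off, rise, return behind the rack and look before a final check push toward the far stop.

Call:
{"method": "send_rows", "body": {"increments": [{"hand": 0,"tx": -10,"ty": 0,"tz": 0,"roll": 0},{"hand": 0,"tx": -25,"ty": 0,"tz": 0,"roll": 0},{"hand": 0,"tx": -28,"ty": 0,"tz": -10,"roll": 0},{"hand": 0,"tx": -28,"ty": 0,"tz": -45,"roll": 0},{"hand": 0,"tx": -28,"ty": 0,"tz": -80,"roll": 0},{"hand": 20,"tx": -10,"ty": -25,"tz": -85,"roll": 0},{"hand": 50,"tx": 25,"ty": -50,"tz": -85,"roll": 0},{"hand": 50,"tx": 60,"ty": -63,"tz": -85,"roll": 0},{"hand": 50,"tx": 85,"ty": -63,"tz": -85,"roll": 0},{"hand": 50,"tx": 88,"ty": -63,"tz": -85,"roll": 0}]}}

```text
time_s: 15.35
ee_pos: [0.6342, 0.0549, 0.1268]
ee_rot: [180.0, -0.1, 99.8]
force: [-0.1, -0.1, 0.3]
finger_gap: 0.0499
```

```bash
python3 - <<'E'
from h import *
where()
c=grab('scene');np.save('s4.npy',c,allow_pickle=True);i=c['frame'][190:290,320:480,::-1]
a=cv2.convertScaleAbs(cv2.resize(i,None,fx=5,fy=5,interpolation=cv2.INTER_CUBIC),alpha=1.4)
cv2.imwrite('pics/s4.png',a)
E
```

```text
tray [-91.5 -70.6] z 126.8 yaw_t 0.19 F [-0.1 -0.1  0.3] gap 0.04991872138609248 t 15.35
```

View pics/s4.png

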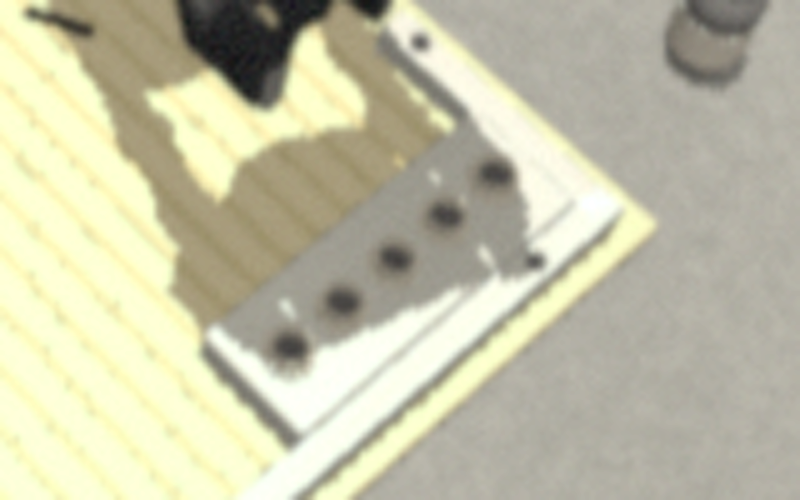

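Both seams look closed: along the far stop from (300,435) to (575,205), and at the left stop from (465,120) to (575,200). I'll do one gentle confirming push into the far stop.

Call:
{"method": "send_rows", "body": {"increments": [{"hand": 50,"tx": 0,"ty": 0,"tz": 25,"roll": 0},{"hand": 50,"tx": 0,"ty": 0,"tz": 50,"roll": 0},{"hand": 50,"tx": 0,"ty": 0,"tz": 75,"roll": 0},{"hand": 50,"tx": 0,"ty": 0,"tz": 85,"roll": 0.003},{"hand": 50,"tx": 0,"ty": 2,"tz": 87,"roll": 0.003},{"hand": 50,"tx": 0,"ty": 6,"tz": 87,"roll": 0.003},{"hand": 50,"tx": 0,"ty": 11,"tz": 87,"roll": 0.003},{"hand": 50,"tx": 0,"ty": 16,"tz": 87,"roll": 0.003},{"hand": 50,"tx": 0,"ty": 21,"tz": 87,"roll": 0.003},{"hand": 50,"tx": 0,"ty": 23,"tz": 87,"roll": 0.003}]}}

```text
time_s: 16.4
ee_pos: [0.6586, 0.056, 0.0395]
ee_rot: [179.9, 0.0, 99.5]
force: [0.2, 0.4, 0.1]
finger_gap: 0.0499
```

Call:
{"method": "send_rows", "body": {"increments": [{"hand": 50,"tx": 0,"ty": 0.5,"tz": 0,"roll": 0},{"hand": 50,"tx": 0,"ty": 1,"tz": 0,"roll": 0},{"hand": 50,"tx": 0,"ty": 1.5,"tz": 0,"roll": 0},{"hand": 50,"tx": 0,"ty": 2,"tz": 0,"roll": 0},{"hand": 50,"tx": 0,"ty": 2.5,"tz": 0,"roll": 0},{"hand": 50,"tx": 0,"ty": 3,"tz": 0,"roll": 0},{"hand": 50,"tx": 0,"ty": 3,"tz": 0,"roll": 0},{"hand": 50,"tx": 0,"ty": 3,"tz": 0,"roll": 0},{"hand": 50,"tx": 0,"ty": 3,"tz": 0,"roll": 0},{"hand": 50,"tx": 0,"ty": 3,"tz": 0,"roll": 0}]}}

```text
time_s: 17.4
ee_pos: [0.6605, 0.0563, 0.0389]
ee_rot: [-180.0, 0.0, 99.5]
force: [-0.5, -0.4, -0.4]
finger_gap: 0.0496
```

```bash
python3 -c "
from h import *
where()"
```

```text
tray [-65.3 -73.6] z 38.9 yaw_t -0.14 F [-0.5 -0.4 -0.4] gap 0.04955775107413548 t 17.4
```

Call:
{"method": "send_rows", "body": {"increments": [{"hand": 50,"tx": 0,"ty": 0.3,"tz": 0,"roll": 0},{"hand": 50,"tx": 0,"ty": 0.6,"tz": 0,"roll": 0},{"hand": 50,"tx": 0,"ty": 0.9,"tz": 0,"roll": 0},{"hand": 50,"tx": 0,"ty": 1.2,"tz": 0,"roll": 0},{"hand": 50,"tx": 0,"ty": 1.5,"tz": 0,"roll": 0},{"hand": 50,"tx": 0,"ty": 1.8,"tz": 0,"roll": 0},{"hand": 50,"tx": 0,"ty": 2,"tz": 0,"roll": 0},{"hand": 50,"tx": 0,"ty": 2,"tz": 0,"roll": 0},{"hand": 50,"tx": 0,"ty": 2,"tz": 0,"roll": 0},{"hand": 50,"tx": 0,"ty": 2,"tz": 0,"roll": 0}]}}

```text
time_s: 18.4
ee_pos: [0.6611, 0.0565, 0.0388]
ee_rot: [-179.8, -0.0, 99.5]
force: [-7.5, -0.9, 5.7]
finger_gap: 0.0501
```

```bash
python3 -c "
from h import *
where()"
```

```text
tray [-64.7 -73.6] z 38.8 yaw_t -0.11 F [-7.5 -0.9  5.7] gap 0.050118195468643906 t 18.4
```

It stops at the same place (-64.7 mm), so the long side is seated. I'll retreat clear of the tray and take the last look.

Call:
{"method": "send_rows", "body": {"increments": [{"hand": 50,"tx": 0,"ty": -10,"tz": 0,"roll": 0},{"hand": 50,"tx": 0,"ty": -22,"tz": 0,"roll": 0},{"hand": 50,"tx": 0,"ty": -24,"tz": -20,"roll": 0},{"hand": 50,"tx": 0,"ty": -24,"tz": -65,"roll": 0},{"hand": 50,"tx": 0,"ty": -24,"tz": -110,"roll": 0},{"hand": 50,"tx": 0,"ty": -40,"tz": -150,"roll": 0},{"hand": 50,"tx": 0,"ty": -80,"tz": -170,"roll": 0},{"hand": 50,"tx": 30,"ty": -120,"tz": -180,"roll": 0},{"hand": 50,"tx": 70,"ty": -150,"tz": -180,"roll": 0},{"hand": 50,"tx": 110,"ty": -180,"tz": -180,"roll": 0}]}}

```text
time_s: 19.4
ee_pos: [0.4668, 0.1356, 0.2197]
ee_rot: [179.8, -0.0, 99.4]
force: [-0.1, 0.9, 1.1]
finger_gap: 0.0501
```

Call:
{"method": "send_rows", "body": {"increments": [{"hand": 50,"tx": 300,"ty": -60,"tz": 0,"roll": 0},{"hand": 50,"tx": 300,"ty": -60,"tz": 0,"roll": 0},{"hand": 50,"tx": 300,"ty": -60,"tz": 0,"roll": 0},{"hand": 50,"tx": 300,"ty": -60,"tz": 0,"roll": 0},{"hand": 50,"tx": 300,"ty": -60,"tz": 0,"roll": 0},{"hand": 50,"tx": 300,"ty": -60,"tz": 0,"roll": 0},{"hand": 50,"tx": 300,"ty": -60,"tz": 0,"roll": 0},{"hand": 50,"tx": 300,"ty": -60,"tz": 0,"roll": 0},{"hand": 50,"tx": 300,"ty": -60,"tz": 0,"roll": 0},{"hand": 50,"tx": 300,"ty": -60,"tz": 0,"roll": 0}]}}

```text
time_s: 20.4
ee_pos: [0.3599, 0.4199, 0.2189]
ee_rot: [180.0, 0.0, 99.4]
force: [-0.3, 0.0, 0.5]
finger_gap: 0.0501
```

```bash
python3 - <<'E'
from h import *
where()
c=grab('top');np.save('t5.npy',c,allow_pickle=True);i=c['frame'][95:245,250:490,::-1]
cv2.imwrite('pics/crop5.png',cv2.convertScaleAbs(cv2.resize(i,None,fx=3.3,fy=3.3,interpolation=cv2.INTER_CUBIC),alpha=1.3))
E
```

```text
tray [-301.  335.] z 218.9 yaw_t -0.25 F [-0.3  0.   0.5] gap 0.05014176664489027 t 20.4
```

View pics/crop5.png

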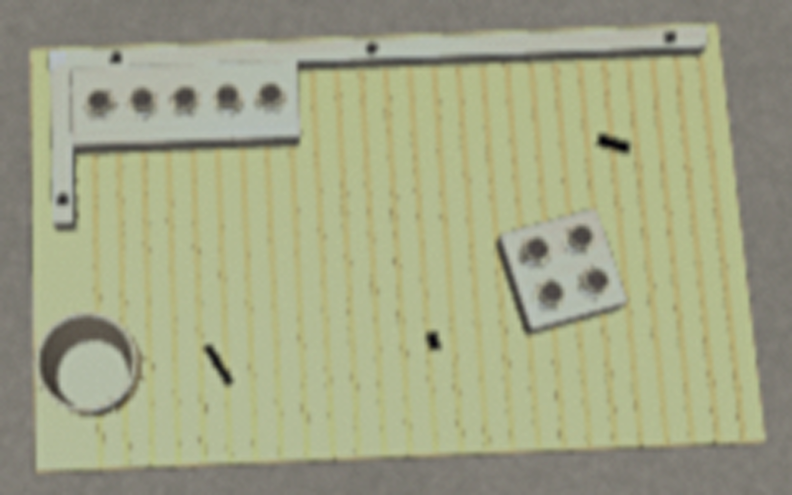

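The rack is snug in the corner, its corners at crop (72,65), (298,58), (298,138) and (74,146). The square rack (562,270) and the cup (88,364) show at the same pixels as at the start, and the arm is clear.

```bash
python3 -c "
from h import *
print(ctrl.hand_in())"
```

```text
the job is handed in; nothing more can be done
None
```

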